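# Clear the leak tester's trip and set test pressure three

## Robot

A 6-joint arm with a two-finger parallel gripper is mounted at the origin on a cart in front of the work surface, level with it; the furniture and walls round the work are solid. World frame = base frame: x ahead of the robot, y to its left, z up, the work surface at z = 0. Lengths are in mm, angles in rad, forces in N, time in s.
With the tool pointing down it reaches from about 275 to 850 mm from the base axis. Payload 5.2 kg.
Tool frame: the origin (TCP) lies midway between the tips of the shut fingers; the grasp point (between the pads) lies 19 mm behind it; x points along the fingers, y is the direction in which the jaws open and shut, and the axes are right-handed (so a half turn about x gives the same grasp; the last joint's range is limited). The gripper opens to 85 mm and grips with 20 to 120 N. Pads are 22 mm wide; open, the fingers measure 114 mm over their backs; the gripper's body (76 mm by 85 mm) begins 54 mm behind the grasp point. The pads swing forward as they close: fully open they stand 13 mm farther back than shut.
Start: joints at [-1.358, 0.259, 1.535, -0, 1.348, -0.203], TCP at [222.178, -503.132, 231.31] pointing down, gripper open.
Joint ranges: [-3.14, 3.14], [-0.91, 2.08], [0.19, 2.58], [-1.22, 4.36], [0.22, 2.71], [-3.12, 3.12]. Speed limits (rad/s): [2.57, 2.57, 3.14, 3.14, 3.14, 3.14].

## Interface

Orientations are given as a rotation vector (axis times angle).
In Python, from station import robot gives the robot as it stands. The module is installed in compiled form; this text tells all that it offers.
- The arm moves only by the tool apply_moves, never from a script. Its argument "moves" is a list of rows, each a list of 7 numbers: the opening, from 0 (shut) to 1 (fully open), then the shift along the tool's x, y, z in m, then the turn, a rotation vector about the tool's x, y, z in degrees. A call has 1 to 8 rows; each row shifts and turns the commanded pose from where the row before left it, along the tool's axes as they then stand; what a row does not reach is not made up. A row lasts 1/10 s, in which the tool goes at most 50 mm and 8.59 degrees, less where a joint would pass 70% of its speed; a pose out of reach is approached as far as the arm can. A call with a gripper value outside its range is refused whole. The fingers move at their own pace and stop on an object; the grip force is fixed at half the most. Time passes only in rows, so rows that do not move let the fingers close. It gives the time, the measured TCP pose, the force and the opening at its end, in the units of the state.
- robot.state(): the state, without advancing time (a new reading comes with each control period).
- robot.capture(name): name is "scene" or "top"; returns a dict with "img" (420x560x3 uint8, red, green, blue), "mtx" (3x3 intrinsics, pixels), "rvec" (rotation vector, rad) and "tvec" (3), from world to camera coordinates, as OpenCV has them. Camera axes: x right, y down, z forward; pixel columns grow to the right and rows downward; lengths in mm; the calibration is good to about 2 mm. A picture is of the moment at which its call begins. There is no depth.
- robot.hand_in(): hands the job in, once; it reports no verdict.
The state is a dict: "clock": time; "qpos": joint angles; "dq": joint speeds; "effort": joint torques, N m; "tcp_pos": TCP position; "tcp_rot": TCP orientation; "wrist_force": force on the tool from outside, world axes, zero at the start; "wrist_torque": the same for the moment, N m; "width": opening from 0.0 (shut) to 1.0 (fully open).
Only numpy, scipy, OpenCV 4.12 (cv2) and the standard library are available. Lean on these libraries where they do the work, as an engineer would, in place of code of your own. Each camera call takes 0.05 s, during which the arm holds its last target.

## Task

The shower-head leak tester has tripped. With a fingertip push its selector lever anticlockwise back to the stop (round mark), press the reset button fully down and let it go while the lever is at the stop, then push the lever clockwise three clicks so that it rests at the third bar mark, never going beyond it. Push gently without gripping the lever, and leave the parts and tools lying around where they are.

Things in the scene. Friction and masses are not known exactly. Their poses are not given: they have to be found in the camera images.
- tester: leak tester, a grey case fixed to the surface, 130 (x) x 150 (y) mm, flat aluminium panel on top at z = 54 mm; origin: centre of its underside; x points away from the robot at yaw 0, y to the left. A brass air port and a black cable gland stick 12 mm out of its far (+x) side. The selector's axis is at x = -25 mm, y = 0
- selector_pivot (a point): point on the selector's vertical axis, 72.5 mm above the tester's underside, at mid height of the lever. Dark marks lie on a half circle of 62 mm radius round it: a round dot towards the tester's +y (the stop) and, every 30 degrees clockwise from it seen from above, six bars (steps 1 to 6); step 3 is towards +x, step 6 towards -y
- selector_tip (a point): outer end of the lever, mid height. The lever is a black upright fin with a white line on top, 12 mm thick, reaching 52 mm from the axis, from 60.5 to 84.5 mm above the tester's underside. Round hub at its root: radius 20 mm at the foot, 16 mm above, 84.5 mm high. Push the lever's flat vertical sides
- selector (a joint): selector angle, rad: 0 at the stop (lever along the tester's +y), growing clockwise seen from above, 0.524 (30 degrees) a click; step 3 is 1.571; end stop 3.142. A sprung roller holds it in each position: about 4 N at 40 mm from the axis takes it over the hump halfway to the next, then it snaps on and stays. It starts at step 1, 2 or 3
- reset_box: push-button station, a grey box 76 x 76 x 40 mm fixed to the surface, to the left or the right of the tester; origin: centre of its underside. A cable gland sticks 12 mm out of its +x side
- reset_top (a point): centre of the top face of the reset button, a black cap of 28 mm diameter in a steel housing on the station; it moves down with the cap
- reset (a joint): travel of the reset button, m: 0 up, 0.006 fully down (about 5 N); a spring returns it
- brush_1: loose purple scrubbing brush standing on its bristles, bow handle on top, 86 x 30 x 55 mm high, on the other side of the tester from the push-button station; a bystander; origin: centre of its underside
- nipple_4: loose cream threaded nipple lying, 40 x 26 x 23 mm; bystander
- hexkey_1: loose hexagon key lying, 73 x 23 x 5 mm; bystander
- spare_nut: loose hexagonal union nut lying flat, 32 x 29 x 12 mm; bystander
Things that resemble listed ones, but are neither listed nor needed, are in the scene too. Leave any yellow look-alike of the reset_box alone.

How it is judged:
By the outcome, as a careful person would: the job done as asked, in the order asked, and still so for the second after the job is handed in, with the robot touching nothing.
It also fails if it takes over 54 s, if anything falls off the work surface, if the arm or the gripper's body presses on something with over 40 N, if the wrist force passes 120 N, or if a joint passes its speed limit or range.

## Working session

There is one attempt and no reset: what is moved stays moved. The work goes in short steps, Python scripts to look and compute and a tool call to move; the robot and the scene stay as the last step left them, time stands still between calls to the robot, and variables do not carry over. Pictures are saved under pics/ and viewed, and the job is handed in when it is done.

Besides the shell and the picture viewer there is one more tool, called after "Call:" by a JSON object that holds its "op" and its "data", one argument or row to a line. apply_moves: Moves the arm, as the interface text tells. Its arguments: {"type":"object","properties":{"moves":{"type":"array"}},"required":["moves"]}

```bash
mkdir -p pics; cat > h.py <<'E'
import numpy as np, cv2
from station import robot
def cap(n,f=None):
    c=robot.capture(n)
    if f: cv2.imwrite('pics/'+f,c['img'][:,:,::-1])
    return c
def ray(c,u,v,z):
    R,_=cv2.Rodrigues(np.array(c['rvec'],float)); t=np.array(c['tvec'],float).reshape(3)
    d=R.T@np.linalg.inv(c['mtx'])@np.array([u,v,1.]); o=-R.T@t
    return o+d*(z-o[2])/d[2]
def proj(c,p):
    return cv2.projectPoints(np.array(p,float).reshape(-1,1,3),np.array(c['rvec'],float),np.array(c['tvec'],float),c['mtx'],None)[0].reshape(-1,2)
E
python3 - <<'E'
from h import *
import pickle
for n in('scene','top'):
    c=cap(n,n+'0.png'); pickle.dump(c,open(n+'0.pkl','wb'))
s=robot.state(); print(s)
E
```

```text
{'clock': 0.1, 'qpos': array([-1.35777595e+00,  2.59290221e-01,  1.53592248e+00, -1.12121306e-05,
        1.34801075e+00, -2.02791232e-01]), 'dq': array([ 0.00029024, -0.001429  , -0.00082123, -0.00029747,  0.0017866 ,
        0.00041529]), 'effort': array([ 1.54321118e-03, -4.46970069e+01, -2.91247362e+01, -3.15522175e-04,
        6.38661862e-03, -3.61874200e-06]), 'tcp_pos': array([ 222.08757392, -502.67288048,  230.56754057]), 'tcp_rot': array([ 1.99287003,  0.42207148, -1.99290928]), 'wrist_force': array([-0.39165073,  0.21603966, -0.58974635]), 'wrist_torque': array([-0.00808348, -0.05960006, -0.01657775]), 'width': 1.0025691811519113}
```

View pics/scene0.png

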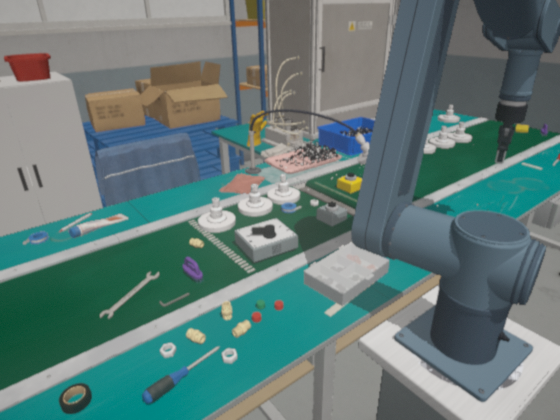

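View pics/top0.png

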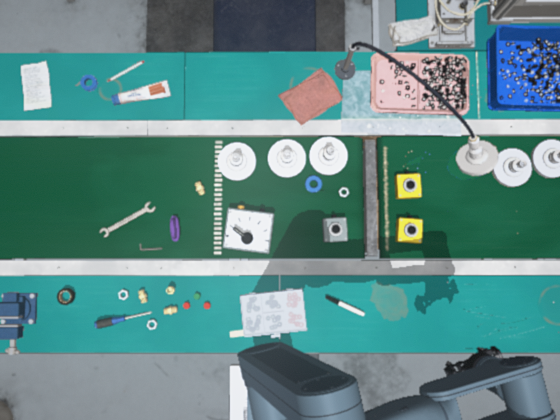

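The top view shows the tester at about (248,230), the grey push-button station at (335,229), two yellow look-alikes at (410,185) and (410,230), and the brush at (174,227). Next I'll enlarge the tester and the station.

```bash
python3 - <<'E'
import pickle,cv2
from h import proj,ray
c=pickle.load(open('top0.pkl','rb'));s=pickle.load(open('scene0.pkl','rb'))
cv2.imwrite('pics/c1.png',cv2.resize(c['img'][190:265,210:360,::-1],None,fx=5,fy=5,interpolation=cv2.INTER_CUBIC))
cv2.imwrite('pics/c2.png',cv2.resize(s['img'][185:265,225:365,::-1],None,fx=5,fy=5,interpolation=cv2.INTER_CUBIC))
print(ray(c,248,230,54),ray(c,335,229,50),ray(c,335,229,0),c['mtx'],ray(c,280,210,0),ray(c,280,210,1000))
E
```

```text
[578.18458081  97.29789562  54.        ] [ 581.01537731 -179.33107357   50.        ] [ 583.61224203 -184.79756366    0.        ] [[504.97824552   0.         276.67139705]
 [  0.         504.97824552 208.28346578]
 [  0.           0.           1.        ]] [646.59767245  -4.51916368   0.        ] [ 556.64584027   -3.9954778  1000.        ]
```

View pics/c1.png

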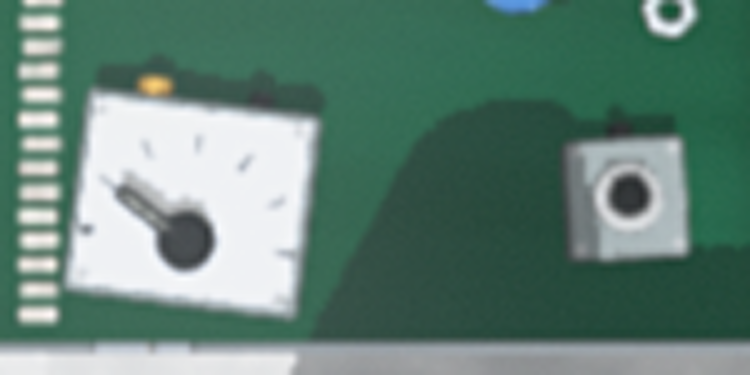

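View pics/c2.png

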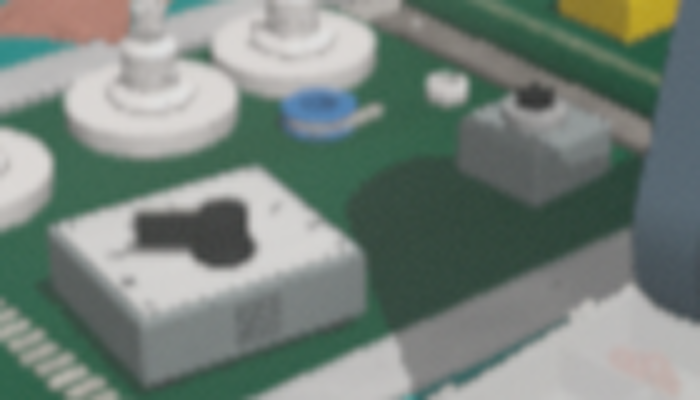

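```bash
python3 - <<'E'
import pickle,cv2,numpy as np
from h import proj,ray
c=pickle.load(open('top0.pkl','rb'));s=pickle.load(open('scene0.pkl','rb'))
im=c['img'].astype(int)
m=((im.min(2)>185)).astype(np.uint8); m[:, :222]=0; m[:,280:]=0; m[:205]=0; m[257:]=0
cs=max(cv2.findContours(m,0,1)[0],key=cv2.contourArea)
r=cv2.minAreaRect(cs);b=cv2.boxPoints(r);print(r)
P=np.array([ray(c,u,v,54) for u,v in b]);print(P.round(1)); print(np.linalg.norm(P-np.roll(P,1,0),axis=1))
ctr=P.mean(0)
# long edges -> y axis
E=[P[(i+1)%4]-P[i] for i in range(4)]
for e in E: print(np.degrees(np.arctan2(e[1],e[0])),np.linalg.norm(e))
def cr(x,y,x0=210,y0=190): return ((x+.5)/5-.5+x0,(y+.5)/5-.5+y0)
hub=ray(c,*cr(187,240),84.5);print('ctr',ctr,'hub',hub)
for n,(x,y) in dict(dot=(85,230),s2=(147,148),s3=(199,143),s4=(246,162),s5=(278,203),s6=(287,253)).items():
    p=ray(c,*cr(x,y),54);d=p-hub;print(n,p.round(1),np.hypot(d[0],d[1]),np.degrees(np.arctan2(d[1],d[0])))
p=ray(c,*cr(119,190),84.5);d=p-hub;print('lever',p,np.hypot(*d[:2]),np.degrees(np.arctan2(d[1],d[0])))
# button triangulation
def cam(c):
    R,_=cv2.Rodrigues(np.array(c['rvec'],float)); return c['mtx']@np.hstack([R,np.array(c['tvec'],float).reshape(3,1)])
a=cr(628,195)
for y in (86,90,94):
  q=cr(535,y,225,185)
  X=cv2.triangulatePoints(cam(c),cam(s),np.array(a).reshape(2,1),np.array(q).reshape(2,1));X=(X[:3]/X[3]).ravel();print(X,proj(c,X)-a,proj(s,X)-q)
for n,(x,y) in dict(tl=(598,139),tr=(682,137),br=(689,254),bl=(600,260)).items(): print(n,ray(c,*cr(x,y),40))
E
```

```text
((247.85385131835938, 230.16925048828125), (44.40443420410156, 38.32673263549805), 7.125016689300537)
[[526.3 174.9  54. ]
 [647.2 160.7  54. ]
 [629.3  20.2  54. ]
 [508.6  35.3  54. ]]
[140.70326531 121.79207957 141.68532931 121.59688762]
-6.691507075129205 121.79207956597887
-97.27250513380022 141.68532930971335
172.84661263131648 121.59688761725066
82.80453620500772 140.703265313311
ctr [577.86451096  97.78950112  54.        ] hub [553.00006835  98.40470108  84.5       ]
dot [560.5 165.2  54. ] 67.2016925397947 83.5579406940749
s2 [612.6 126.1  54. ] 65.74013427394839 24.896545308212954
s3 [615.8  93.   54. ] 62.985481147752544 -4.945506077987542
s4 [603.6  63.   54. ] 61.717101555459195 -34.977002876364025
s5 [577.4  42.7  54. ] 60.87168224950908 -66.3279436026784
s6 [545.7  36.9  54. ] 61.899137805872726 -96.75216221481715
lever [584.22687184 140.94221444  84.5       ] 52.768866751508575 53.71759453871587
[ 582.47277141 -177.26125094   65.47875775] [[-0.32880095 -0.31697866]] [[ 0.68503065 -0.00309249]]
[ 582.64281729 -177.60541303   62.31364176] [[-0.32916317 -0.31734533]] [[ 0.68627697 -0.00307648]]
[ 582.81330255 -177.95046434   59.14035029] [[-0.3295248  -0.31771154]] [[ 0.68752331 -0.0030601 ]]
tl [ 618.80757526 -162.29126171   40.        ]
tr [ 619.97815331 -216.16501535   40.        ]
br [ 545.0245543 -219.550914    40.       ]
bl [ 541.30394749 -162.68848954   40.        ]
```

```bash
cat >> h.py <<'E'
from scipy.spatial.transform import Rotation as Ro
def st():
    s=robot.state(); return s,np.array(s['tcp_pos']),Ro.from_rotvec(s['tcp_rot'])
def go(*targets):
    """targets: (x,y,z,yaw of tool y deg) world; prints total tool-axes shift mm and turn about x for each stage"""
    s,p,R=st(); M=R.as_matrix()
    print('t',round(s['clock'],2),'p',p.round(1),'ydir',M[:,1].round(3),'xdir',M[:,0].round(3),'F',np.round(s['wrist_force'],1),'w',round(s['width'],2))
    yaw=np.degrees(np.arctan2(M[1,1],M[0,1]))
    print('yaw',round(yaw,2))
    for (x,y,z,a) in targets:
        d=M.T@(np.array([x,y,z])-p)
        da=-(((a-yaw)+180)%360-180)  # tool x down
        print('tgt',(x,y,z,a),'shift in tool axes mm',d.round(1),'turn x deg',round(da,2))
        p=np.array([x,y,z],float)
        yy=np.radians(a); Y=np.array([np.cos(yy),np.sin(yy),0]);X=np.array([0,0,-1.]);M=np.stack([X,Y,np.cross(X,Y)],1); yaw=a
E
python3 - <<'E'
from h import *
go()
E
```

```text
t 0.1 p [ 222.1 -502.7  230.6] ydir [ 0.404 -0.915 -0.002] xdir [-0.     0.002 -1.   ] F [-0.4  0.2 -0.6] w 1.0
yaw -66.18
```

Call:
{"op": "apply_moves", "data": {
  "moves": [
    [0,0,0,0,-7.3,0,0],
    [0,0,0,0,-7.3,0,0],
    [0,0,0,0,-7.3,0,0],
    [0,0,0,0,-7.3,0,0]
  ]
}}

```text
clock: 0.5
tcp_pos: [222.1, -502.8, 230.8]
tcp_rot: [1.664, 0.836, -1.663]
wrist_force: [1.0, 1.1, 0.2]
width: 0.329
```

```bash
python3 - <<'E'
from h import *
go((601,115,231,-37),(601,115,110,-37),(601,115,68,-37))
E
```

```text
t 0.5 p [ 222.1 -502.8  230.8] ydir [ 0.802 -0.597 -0.001] xdir [-0.     0.001 -1.   ] F [1.  1.1 0.2] w 0.33
yaw -36.68
tgt (601, 115, 231, -37) shift in tool axes mm [ 4.000e-01 -6.510e+01 -7.218e+02] turn x deg 0.32
tgt (601, 115, 110, -37) shift in tool axes mm [121.   0.   0.] turn x deg 0
tgt (601, 115, 68, -37) shift in tool axes mm [42.  0.  0.] turn x deg 0
```

16 rows of (0, -4.1, -45.1) mm.

Call:
{"op": "apply_moves", "data": {
  "moves": [
    [0,0,-0.002,-0.025,0,0,0],
    [0,0,-0.004,-0.045,0,0,0],
    [0,0,-0.0042,-0.046,0,0,0],
    [0,0,-0.0042,-0.046,0,0,0],
    [0,0,-0.0042,-0.046,0,0,0],
    [0,0,-0.0042,-0.046,0,0,0],
    [0,0,-0.0042,-0.046,0,0,0],
    [0,0,-0.0042,-0.046,0,0,0]
  ]
}}

```text
clock: 1.3
tcp_pos: [405.8, -206.1, 231.1]
tcp_rot: [1.667, 0.831, -1.667]
wrist_force: [-0.1, -0.7, 0.4]
width: 0.0
```

Call:
{"op": "apply_moves", "data": {
  "moves": [
    [0,0,-0.0042,-0.046,0,0,0],
    [0,0,-0.0042,-0.046,0,0,0],
    [0,0,-0.0042,-0.046,0,0,0],
    [0,0,-0.0042,-0.046,0,0,0],
    [0,0,-0.0042,-0.046,0,0,0],
    [0,0,-0.0042,-0.046,0,0,0],
    [0,0,-0.004,-0.045,0,0,0],
    [0,0,-0.003,-0.03,0,0,0]
  ]
}}

```text
clock: 2.1
tcp_pos: [591.5, 94.7, 230.6]
tcp_rot: [1.665, 0.834, -1.666]
wrist_force: [-0.0, -0.6, -0.4]
width: 0.002
```

```bash
python3 - <<'E'
from h import *
go((601,115,231,-37),(601,115,110,-37),(601,115,68,-37))
E
```

```text
t 2.1 p [591.5  94.7 230.6] ydir [ 0.8   -0.6   -0.001] xdir [-0.001  0.001 -1.   ] F [-0.  -0.6 -0.4] w 0.0
yaw -36.87
tgt (601, 115, 231, -37) shift in tool axes mm [ -0.4  -4.6 -21.9] turn x deg 0.13
tgt (601, 115, 110, -37) shift in tool axes mm [121.   0.   0.] turn x deg 0
tgt (601, 115, 68, -37) shift in tool axes mm [42.  0.  0.] turn x deg 0
```

Call:
{"op": "apply_moves", "data": {
  "moves": [
    [0,0,-0.002,-0.01,0,0,0],
    [0,0.03,0,0,0,0,0],
    [0,0.04,0,0,0,0,0],
    [0,0.04,0,0,0,0,0],
    [0,0.011,0,0,0,0,0],
    [0,0,0,0,0,0,0],
    [0,0,0,0,0,0,0]
  ]
}}

```text
clock: 2.8
tcp_pos: [596.2, 100.5, 112.0]
tcp_rot: [1.668, 0.83, -1.665]
wrist_force: [0.2, -0.0, 0.6]
width: 0.002
```

```bash
python3 - <<'E'
from h import *
go((601,115,110,-37),(601,115,68,-37))
a=cap('top');b=cap('scene')
cv2.imwrite('pics/d1.png',np.hstack([cv2.resize(a['img'][170:260,210:300,::-1],(400,400)),cv2.resize(b['img'][150:260,215:325,::-1],(400,400))]))
E
```

```text
t 2.8 p [596.2 100.5 112. ] ydir [ 0.799 -0.602  0.002] xdir [ 0.002 -0.    -1.   ] F [ 0.2 -0.   0.6] w 0.0
yaw -37.0
tgt (601, 115, 110, -37) shift in tool axes mm [  2.   -4.9 -14.4] turn x deg -0.0
tgt (601, 115, 68, -37) shift in tool axes mm [42.  0.  0.] turn x deg 0
```

View pics/d1.png

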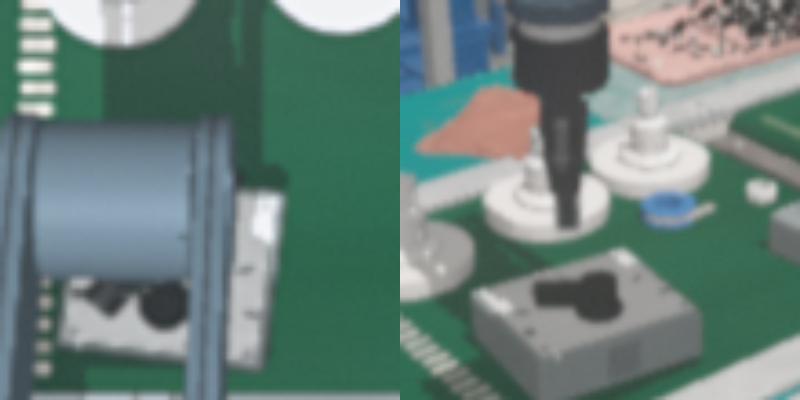

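The closed fingertips hang clear behind the lever, at about (568,225) in the right half. I'll correct the position and descend beside the lever.

Call:
{"op": "apply_moves", "data": {
  "moves": [
    [0,0,-0.005,-0.0145,0,0,0],
    [0,0.02,0,0,0,0,0],
    [0,0.02,0,0,0,0,0],
    [0,0.003,0,0,0,0,0],
    [0,0,0,0,0,0,0]
  ]
}}

```text
clock: 3.4
tcp_pos: [600.1, 116.3, 67.6]
tcp_rot: [1.666, 0.832, -1.666]
wrist_force: [0.1, -0.2, 0.3]
width: 0.003
```

```bash
python3 - <<'E'
from h import *
C=np.array([553,100.8])
def T(th,off,r=40,z=68):
    t=np.radians(th);p=C+r*np.array([np.cos(t),np.sin(t)])+off*np.array([np.sin(t),-np.cos(t)])
    return (round(p[0],1),round(p[1],1),z,th-90)
go(T(53,20),T(60,20),T(68,20),T(74,20),T(80,20))
b=cap('scene')
cv2.imwrite('pics/d2.png',cv2.resize(b['img'][150:260,215:325,::-1],(500,500)))
E
```

```text
t 3.4 p [600.1 116.3  67.6] ydir [ 0.799 -0.601 -0.   ] xdir [-0.  0. -1.] F [ 0.1 -0.2  0.3] w 0.0
yaw -36.95
tgt (np.float64(593.0), np.float64(120.7), 68, -37) shift in tool axes mm [-0.4 -8.3  0.7] turn x deg 0.05
tgt (np.float64(590.3), np.float64(125.4), 68, -30) shift in tool axes mm [ 0.  -5.  -2.1] turn x deg -7
tgt (np.float64(586.5), np.float64(130.4), 68, -22) shift in tool axes mm [ 0.  -5.8 -2.4] turn x deg -8
tgt (np.float64(583.3), np.float64(133.7), 68, -16) shift in tool axes mm [ 0.  -4.2 -1.9] turn x deg -6
tgt (np.float64(579.6), np.float64(136.7), 68, -10) shift in tool axes mm [ 0.  -4.4 -1.9] turn x deg -6
```

View pics/d2.png

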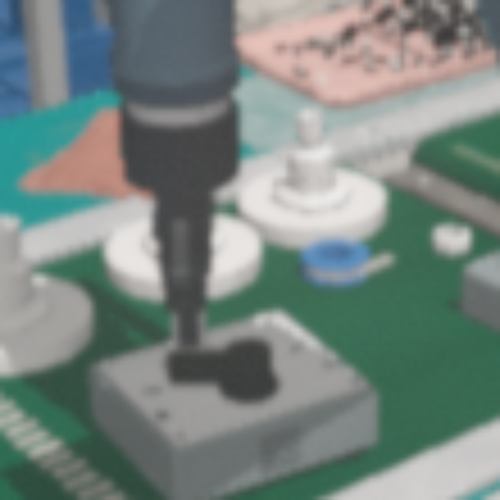

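The fingertip stands behind the lever at about (188,330). I'll feel for contact in small steps.

Call:
{"op": "apply_moves", "data": {
  "moves": [
    [0,0,-0.006,0,0,0,0],
    [0,0,-0.003,0,0,0,0],
    [0,0,0,0,0,0,0]
  ]
}}

```text
clock: 3.75
tcp_pos: [593.7, 121.1, 68.5]
tcp_rot: [1.668, 0.83, -1.663]
wrist_force: [3.1, -1.3, 0.5]
width: 0.0
```

Call:
{"op": "apply_moves", "data": {
  "moves": [
    [0,0,-0.002,0,0,0,0],
    [0,0,-0.002,0,0,0,0],
    [0,0,0,0,0,0,0]
  ]
}}

```text
clock: 4.05
tcp_pos: [591.2, 123.4, 68.4]
tcp_rot: [1.67, 0.829, -1.663]
wrist_force: [5.5, -0.5, 2.3]
width: -0.003
```

Call:
{"op": "apply_moves", "data": {
  "moves": [
    [0,0,-0.002,-0.001,-4,0,0],
    [0,0,-0.0025,-0.001,-4,0,0],
    [0,0,-0.0025,-0.001,-4,0,0],
    [0,0,0,0,0,0,0]
  ]
}}

```text
clock: 4.45
tcp_pos: [584.1, 130.1, 67.1]
tcp_rot: [1.521, 0.973, -1.524]
wrist_force: [0.2, -0.4, 0.2]
width: -0.001
```

```bash
python3 - <<'E'
from h import *
C=np.array([553,100.8])
def T(th,off,r=40,z=68):
    t=np.radians(th);p=C+r*np.array([np.cos(t),np.sin(t)])+off*np.array([np.sin(t),-np.cos(t)])
    return (round(p[0],1),round(p[1],1),z,th-90)
go(T(68,20),T(74,20),T(80,20))
b=cap('scene')
cv2.imwrite('pics/d3.png',cv2.resize(b['img'][150:260,215:325,::-1],(500,500)))
E
```

```text
t 4.45 p [584.1 130.1  67.1] ydir [ 0.907 -0.422 -0.002] xdir [-0.002  0.    -1.   ] F [ 0.2 -0.4  0.2] w -0.0
yaw -24.93
tgt (np.float64(586.5), np.float64(130.4), 68, -22) shift in tool axes mm [-0.9  2.1 -1.3] turn x deg -2.93
tgt (np.float64(583.3), np.float64(133.7), 68, -16) shift in tool axes mm [ 0.  -4.2 -1.9] turn x deg -6
tgt (np.float64(579.6), np.float64(136.7), 68, -10) shift in tool axes mm [ 0.  -4.4 -1.9] turn x deg -6
```

View pics/d3.png

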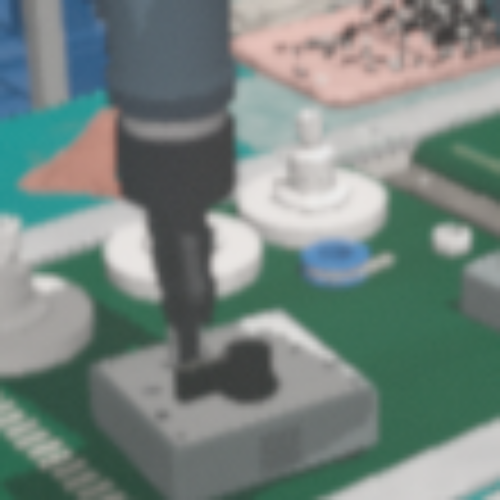

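Call:
{"op": "apply_moves", "data": {
  "moves": [
    [0,0,0.006,0,0,0,0],
    [0,-0.02,0.002,0,0,0,0],
    [0,-0.025,0,0,0,0,0],
    [0,-0.025,0,0,0,0,0],
    [0,0,0,0,0,0,0]
  ]
}}

```text
clock: 5.0
tcp_pos: [595.2, 126.2, 141.1]
tcp_rot: [1.528, 0.966, -1.517]
wrist_force: [0.7, -0.3, 0.0]
width: 0.0
```

```bash
python3 - <<'E'
from h import *
go((582.5,-177.5,130,-25),(582.5,-177.5,75,-25))
E
```

```text
t 5.0 p [595.2 126.2 141.1] ydir [ 0.906 -0.424  0.006] xdir [ 0.007  0.    -1.   ] F [ 0.7 -0.3  0. ] w 0.0
yaw -25.06
tgt (582.5, -177.5, 130, -25) shift in tool axes mm [ 11.  117.  280.5] turn x deg -0.06
tgt (582.5, -177.5, 75, -25) shift in tool axes mm [55.  0.  0.] turn x deg 0
```

Call:
{"op": "apply_moves", "data": {
  "moves": [
    [0,0,0.01,0.024,0,0,0],
    [0,0,0.016,0.038,0,0,0],
    [0,0,0.018,0.043,0,0,0],
    [0,0,0.018,0.044,0,0,0],
    [0,0,0.018,0.044,0,0,0],
    [0,0,0.018,0.043,0,0,0],
    [0,0,0.013,0.03,0,0,0],
    [0,0,0.006,0.0145,0,0,0]
  ]
}}

```text
clock: 5.8
tcp_pos: [579.6, -180.7, 136.4]
tcp_rot: [1.525, 0.968, -1.526]
wrist_force: [0.4, 0.7, 0.1]
width: -0.004
```

Call:
{"op": "apply_moves", "data": {
  "moves": [
    [0,0.02,0,0,0,0,0],
    [0,0.02,0,0,0,0,0],
    [0,0,0,0,0,0,0],
    [0,0,0,0,0,0,0]
  ]
}}

```text
clock: 6.2
tcp_pos: [579.9, -176.5, 96.9]
tcp_rot: [1.522, 0.972, -1.524]
wrist_force: [0.2, -0.4, 0.1]
width: 0.003
```

```bash
python3 - <<'E'
from h import *
go((582.5,-177.5,75,-25))
a=cap('top');b=cap('scene')
cv2.imwrite('pics/e1.png',np.hstack([cv2.resize(a['img'][180:270,210:300,::-1],(390,390),interpolation=2),cv2.resize(b['img'][150:260,230:340,::-1],(390,390),interpolation=2)]))
E
```

```text
t 6.2 p [ 579.9 -176.5   96.9] ydir [ 0.907 -0.422 -0.002] xdir [-0.002  0.001 -1.   ] F [ 0.2 -0.4  0.1] w 0.0
yaw -24.96
tgt (582.5, -177.5, 75, -25) shift in tool axes mm [21.9  2.9 -0.2] turn x deg 0.04
```

View pics/e1.png

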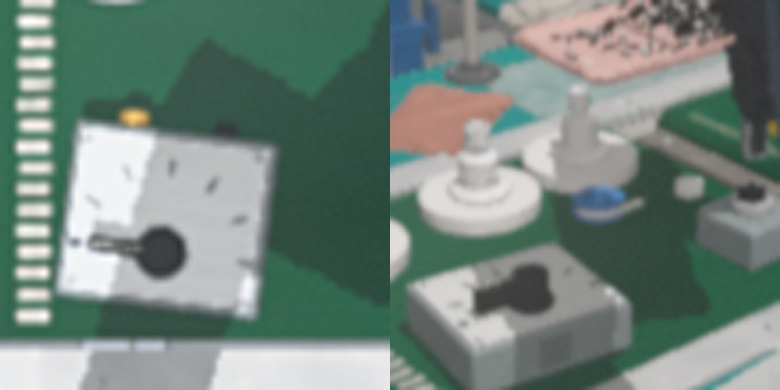

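The lever now points at the dot at about (75,242), so it is at the stop. In the right half the fingertip is above the black cap on the grey station, at about (752,185). I'll descend slowly and feel for it.

Call:
{"op": "apply_moves", "data": {
  "moves": [
    [0,0.015,0.003,0,0,0,0],
    [0,0.01,0,0,0,0,0],
    [0,0.004,0,0,0,0,0],
    [0,0,0,0,0,0,0]
  ]
}}

```text
clock: 6.7
tcp_pos: [582.0, -178.2, 67.0]
tcp_rot: [1.522, 0.973, -1.524]
wrist_force: [0.5, 0.3, -0.3]
width: -0.001
```

Call:
{"op": "apply_moves", "data": {
  "moves": [
    [0,0.003,0,0,0,0,0],
    [0,0.002,0,0,0,0,0],
    [0,0,0,0,0,0,0]
  ]
}}

```text
clock: 7.0
tcp_pos: [582.8, -178.6, 63.2]
tcp_rot: [1.523, 0.971, -1.523]
wrist_force: [-0.4, -0.0, 0.3]
width: 0.001
```

Call:
{"op": "apply_moves", "data": {
  "moves": [
    [0,0.002,0,0,0,0,0],
    [0,0.002,0,0,0,0,0],
    [0,0,0,0,0,0,0]
  ]
}}

```text
clock: 7.3
tcp_pos: [583.2, -178.8, 59.6]
tcp_rot: [1.523, 0.97, -1.522]
wrist_force: [0.0, 0.3, 3.1]
width: 0.0
```

Call:
{"op": "apply_moves", "data": {
  "moves": [
    [0,0.002,0,0,0,0,0],
    [0,0.002,0,0,0,0,0],
    [0,0,0,0,0,0,0]
  ]
}}

```text
clock: 7.6
tcp_pos: [583.2, -178.8, 56.1]
tcp_rot: [1.523, 0.969, -1.522]
wrist_force: [-0.8, -0.0, 7.6]
width: -0.001
```

Call:
{"op": "apply_moves", "data": {
  "moves": [
    [0,0.001,0,0,0,0,0],
    [0,0.001,0,0,0,0,0],
    [0,0,0,0,0,0,0]
  ]
}}

```text
clock: 7.9
tcp_pos: [583.3, -178.8, 55.8]
tcp_rot: [1.523, 0.969, -1.521]
wrist_force: [-5.0, 1.7, 18.6]
width: 0.002
```

The cap bottomed at z≈56, which is 6 mm of travel with a sharp force rise. I'll release it and go up.

Call:
{"op": "apply_moves", "data": {
  "moves": [
    [0,-0.006,0,0,0,0,0],
    [0,-0.02,0,0,0,0,0],
    [0,-0.035,0,0,0,0,0],
    [0,-0.03,0,0,-6,0,0],
    [0,0,0,0,-6,0,0],
    [0,0,0,0,-6,0,0],
    [0,0,0,0,0,0,0]
  ]
}}

```text
clock: 8.6
tcp_pos: [582.6, -178.5, 144.0]
tcp_rot: [1.298, 1.15, -1.298]
wrist_force: [0.1, 0.1, -1.0]
width: 0.003
```

```bash
python3 - <<'E'
from h import *
go((527,144,140,-7),(527,144,68,-7))
b=cap('scene')
cv2.imwrite('pics/e2.png',cv2.resize(b['img'][150:260,230:370,::-1],(700,550),interpolation=2))
E
```

```text
t 8.6 p [ 582.6 -178.5  144. ] ydir [ 0.993 -0.121 -0.   ] xdir [-0.  0. -1.] F [ 0.1  0.1 -1. ] w 0.0
yaw -6.92
tgt (527, 144, 140, -7) shift in tool axes mm [   4.1  -94.1 -313.4] turn x deg 0.08
tgt (527, 144, 68, -7) shift in tool axes mm [72.  0.  0.] turn x deg 0
```

View pics/e2.png

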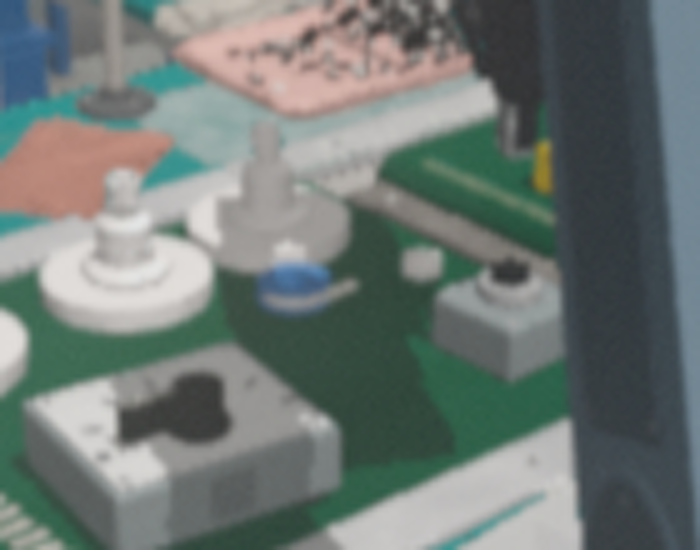

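The cap is back up at about (510,270), and the lever is still at the stop at about (125,420). I'll move to its near side.

Call:
{"op": "apply_moves", "data": {
  "moves": [
    [0,0,-0.007,-0.023,0,0,0],
    [0,0,-0.012,-0.04,0,0,0],
    [0,0,-0.0135,-0.045,0,0,0],
    [0,0,-0.0135,-0.045,0,0,0],
    [0,0,-0.0135,-0.045,0,0,0],
    [0,0,-0.0135,-0.045,0,0,0],
    [0,0,-0.012,-0.04,0,0,0],
    [0,0,-0.009,-0.03,0,0,0]
  ]
}}

```text
clock: 9.45
tcp_pos: [526.3, 146.0, 143.8]
tcp_rot: [1.299, 1.149, -1.3]
wrist_force: [-0.1, 0.6, 0.2]
width: -0.0
```

Call:
{"op": "apply_moves", "data": {
  "moves": [
    [0,0.02,0,0,0,0,0],
    [0,0.01,0,0,0,0,0],
    [0,0,0,0,0,0,0]
  ]
}}

```text
clock: 9.75
tcp_pos: [526.0, 143.2, 112.3]
tcp_rot: [1.297, 1.151, -1.303]
wrist_force: [0.2, -0.0, 0.6]
width: -0.001
```

```bash
python3 - <<'E'
from h import *
go((527,144,110,-7),(527,144,68,-7))
E
```

```text
t 9.75 p [526.  143.2 112.3] ydir [ 0.992 -0.123 -0.004] xdir [-0.005 -0.001 -1.   ] F [ 0.2 -0.   0.6] w -0.0
yaw -7.06
tgt (527, 144, 110, -7) shift in tool axes mm [ 2.2  0.9 -0.9] turn x deg -0.06
tgt (527, 144, 68, -7) shift in tool axes mm [42.  0.  0.] turn x deg 0
```

Call:
{"op": "apply_moves", "data": {
  "moves": [
    [0,0.02,0,0,0,0,0],
    [0,0.02,0,0,0,0,0],
    [0,0.004,0,0,0,0,0],
    [0,0,0,0,0,0,0]
  ]
}}

```text
clock: 10.15
tcp_pos: [527.4, 142.7, 70.0]
tcp_rot: [1.299, 1.149, -1.301]
wrist_force: [0.9, 0.5, 0.1]
width: -0.004
```

```bash
cat >> h.py <<'E'
C=np.array([553,100.8])
def T(th,off,r=40,z=68):
    t=np.radians(th);p=C+r*np.array([np.cos(t),np.sin(t)])+off*np.array([np.sin(t),-np.cos(t)])
    return (float(round(p[0],1)),float(round(p[1],1)),z,th-90)
E
python3 - <<'E'
from h import *
go(T(83,-20),T(75,-20),T(67,-20),T(59,-20))
b=cap('scene')
cv2.imwrite('pics/f1.png',cv2.resize(b['img'][150:260,215:325,::-1],(500,500)))
E
```

```text
t 10.15 p [527.4 142.7  70. ] ydir [ 0.992 -0.123 -0.002] xdir [-0.002 -0.    -1.   ] F [0.9 0.5 0.1] w -0.0
yaw -7.09
tgt (538.0, 142.9, 68, -7) shift in tool axes mm [ 2.  10.5 -1.5] turn x deg -0.09
tgt (544.0, 144.6, 68, -15) shift in tool axes mm [ 0.   5.7 -2.4] turn x deg 8
tgt (550.2, 145.4, 68, -23) shift in tool axes mm [ 0.   5.8 -2.4] turn x deg 8
tgt (556.5, 145.4, 68, -31) shift in tool axes mm [ 0.   5.8 -2.5] turn x deg 8
```

View pics/f1.png

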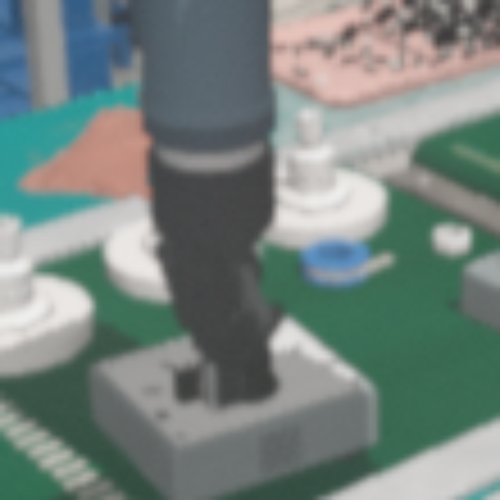

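The fingertip is on the near side of the lever at about (240,390), with no contact yet. I'll push click 1.

Call:
{"op": "apply_moves", "data": {
  "moves": [
    [0,0.002,0.006,0,0,0,0],
    [0,0,0.004,0,0,0,0],
    [0,0,0.003,-0.001,4,0,0],
    [0,0,0.003,-0.001,4,0,0],
    [0,0,0,0,0,0,0]
  ]
}}

```text
clock: 10.7
tcp_pos: [543.9, 143.6, 68.8]
tcp_rot: [1.4, 1.074, -1.4]
wrist_force: [-2.5, 1.3, 2.3]
width: 0.0
```

```bash
python3 - <<'E'
from h import *
go(T(67,-20),T(59,-20))
E
```

```text
t 10.7 p [543.9 143.6  68.8] ydir [ 0.966 -0.259 -0.   ] xdir [-0.  0. -1.] F [-2.5  1.3  2.3] w 0.0
yaw -15.01
tgt (550.2, 145.4, 68, -23) shift in tool axes mm [ 0.8  5.7 -3.4] turn x deg 7.99
tgt (556.5, 145.4, 68, -31) shift in tool axes mm [ 0.   5.8 -2.5] turn x deg 8
```

Call:
{"op": "apply_moves", "data": {
  "moves": [
    [0,0,0.003,-0.0015,4,0,0],
    [0,0,0.003,-0.0015,4,0,0],
    [0,0,0,0,0,0,0]
  ]
}}

```text
clock: 11.0
tcp_pos: [551.3, 144.4, 68.8]
tcp_rot: [1.498, 0.992, -1.496]
wrist_force: [0.6, -0.6, 0.2]
width: 0.0
```

Call:
{"op": "apply_moves", "data": {
  "moves": [
    [0,0,0.0015,-0.0005,2,0,0],
    [0,0,0,0,0,0,0]
  ]
}}

```text
clock: 11.2
tcp_pos: [552.6, 144.2, 68.6]
tcp_rot: [1.522, 0.971, -1.52]
wrist_force: [0.2, -0.7, 0.2]
width: -0.004
```

```bash
python3 - <<'E'
from h import *
go(T(53,-20),T(45,-20),T(37,-20),T(33,-20))
b=cap('scene')
cv2.imwrite('pics/f2.png',cv2.resize(b['img'][150:260,215:325,::-1],(500,500)))
E
```

```text
t 11.2 p [552.6 144.2  68.6] ydir [ 0.907 -0.42   0.001] xdir [ 0.001 -0.    -1.   ] F [ 0.2 -0.7  0.2] w -0.0
yaw -24.84
tgt (561.1, 144.8, 68, -37) shift in tool axes mm [ 0.6  7.4 -4.2] turn x deg 12.16
tgt (567.1, 143.2, 68, -45) shift in tool axes mm [ 0.   5.8 -2.3] turn x deg 8
tgt (572.9, 140.8, 68, -53) shift in tool axes mm [ 0.   5.8 -2.4] turn x deg 8
tgt (575.7, 139.4, 68, -57) shift in tool axes mm [ 0.   2.8 -1.4] turn x deg 4
```

View pics/f2.png

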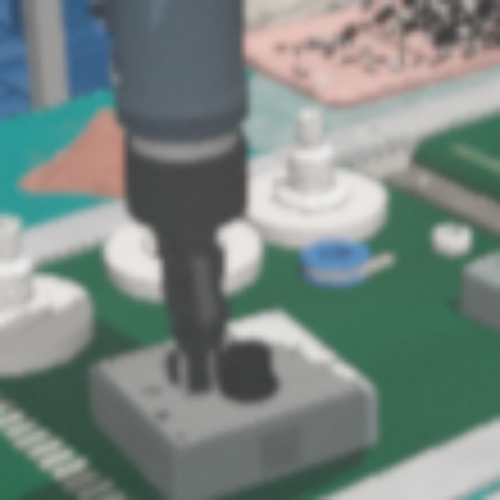

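It has snapped to step 1: the lever is behind the finger and the force is zero. Now click 2.

Call:
{"op": "apply_moves", "data": {
  "moves": [
    [0,0,0.0035,-0.002,6,0,0],
    [0,0,0.004,-0.002,6,0,0],
    [0,0,0.003,-0.001,4,0,0],
    [0,0,0.003,-0.001,4,0,0],
    [0,0,0,0,0,0,0]
  ]
}}

```text
clock: 11.75
tcp_pos: [566.5, 142.7, 68.5]
tcp_rot: [1.76, 0.731, -1.758]
wrist_force: [-1.6, 2.3, 0.6]
width: 0.002
```

```bash
python3 - <<'E'
from h import *
go(T(37,-20),T(33,-20))
E
```

```text
t 11.75 p [566.5 142.7  68.5] ydir [ 0.708 -0.706 -0.   ] xdir [ 0.     0.001 -1.   ] F [-1.6  2.3  0.6] w 0.0
yaw -44.9
tgt (572.9, 140.8, 68, -53) shift in tool axes mm [ 0.5  5.9 -3.2] turn x deg 8.1
tgt (575.7, 139.4, 68, -57) shift in tool axes mm [ 0.   2.8 -1.4] turn x deg 4
```

Call:
{"op": "apply_moves", "data": {
  "moves": [
    [0,0,0.003,-0.0015,4,0,0],
    [0,0,0.003,-0.0015,4,0,0],
    [0,0,0,0,0,0,0]
  ]
}}

```text
clock: 12.05
tcp_pos: [573.0, 139.4, 68.4]
tcp_rot: [1.849, 0.621, -1.848]
wrist_force: [-0.1, 0.5, 0.4]
width: 0.0
```

Call:
{"op": "apply_moves", "data": {
  "moves": [
    [0,0,0.0015,-0.0005,2,0,0],
    [0,0,0,0,0,0,0]
  ]
}}

```text
clock: 12.25
tcp_pos: [574.0, 138.5, 68.3]
tcp_rot: [1.87, 0.593, -1.87]
wrist_force: [0.4, -0.0, -0.9]
width: -0.003
```

```bash
python3 - <<'E'
from h import *
go(T(23,-20),T(15,-20),T(7,-20),T(3,-20))
b=cap('scene')
cv2.imwrite('pics/f3.png',cv2.resize(b['img'][150:260,215:325,::-1],(500,500)))
E
```

```text
t 12.25 p [574.  138.5  68.3] ydir [ 0.576 -0.817  0.   ] xdir [ 0. -0. -1.] F [ 0.4 -0.  -0.9] w -0.0
yaw -54.8
tgt (582.0, 134.8, 68, -67) shift in tool axes mm [ 0.3  7.7 -4.4] turn x deg 12.2
tgt (586.5, 130.5, 68, -75) shift in tool axes mm [ 0.   5.7 -2.5] turn x deg 8
tgt (590.3, 125.5, 68, -83) shift in tool axes mm [ 0.   5.8 -2.4] turn x deg 8
tgt (591.9, 122.9, 68, -87) shift in tool axes mm [ 0.   2.8 -1.3] turn x deg 4
```

View pics/f3.png

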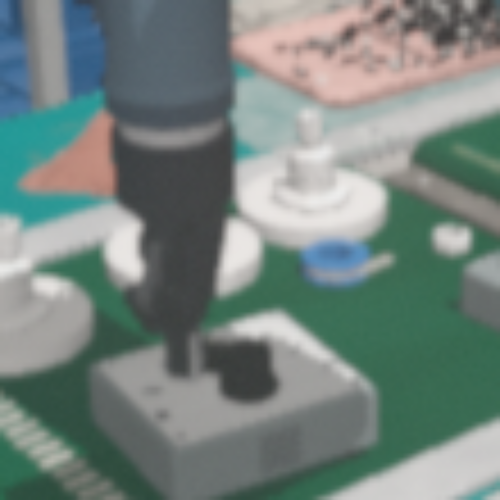

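Now it is at step 2, with zero force. For click 3 I'll use the same rows.

Call:
{"op": "apply_moves", "data": {
  "moves": [
    [0,0,0.0035,-0.002,6,0,0],
    [0,0,0.004,-0.002,6,0,0],
    [0,0,0.003,-0.001,4,0,0],
    [0,0,0.003,-0.0015,4,0,0],
    [0,0,0,0,0,0,0]
  ]
}}

```text
clock: 12.8
tcp_pos: [585.5, 130.2, 68.3]
tcp_rot: [2.08, 0.277, -2.081]
wrist_force: [-1.1, 1.4, 0.9]
width: 0.001
```

Call:
{"op": "apply_moves", "data": {
  "moves": [
    [0,0,0.003,-0.0015,4,0,0],
    [0,0,0.0025,-0.001,3,0,0],
    [0,0,0,0,0,0,0]
  ]
}}

```text
clock: 13.1
tcp_pos: [589.5, 124.7, 68.3]
tcp_rot: [2.147, 0.153, -2.147]
wrist_force: [0.1, -0.7, 0.4]
width: -0.005
```

```bash
python3 - <<'E'
from h import *
go(T(7,-20),T(3,-20))
b=cap('scene')
cv2.imwrite('pics/f4.png',cv2.resize(b['img'][150:260,215:325,::-1],(500,500)))
E
```

```text
t 13.1 p [589.5 124.7  68.3] ydir [ 0.142 -0.99   0.001] xdir [ 0.    -0.001 -1.   ] F [ 0.1 -0.7  0.4] w -0.0
yaw -81.82
tgt (590.3, 125.5, 68, -83) shift in tool axes mm [ 0.3 -0.7 -0.9] turn x deg 1.18
tgt (591.9, 122.9, 68, -87) shift in tool axes mm [ 0.   2.8 -1.3] turn x deg 4
```

View pics/f4.png

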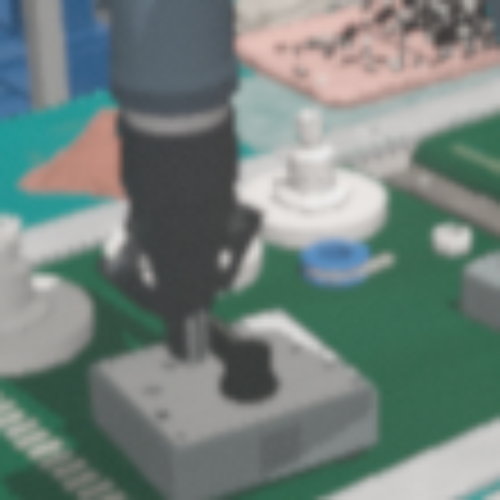

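It snapped to step 3. I'll back off, lift, move aside and check.

Call:
{"op": "apply_moves", "data": {
  "moves": [
    [0,0,-0.006,0,0,0,0],
    [0,-0.02,-0.004,0,0,0,0],
    [0,-0.03,0,0,0,0,0],
    [0,-0.035,0,0,0,0,0],
    [0,-0.04,0,0,0,0,0],
    [0,-0.03,0,0,0,0,0],
    [0,0,0.02,0,0,0,0],
    [0,0,0.04,0,0,0,0]
  ]
}}

```text
clock: 13.95
tcp_pos: [596.7, 77.9, 225.2]
tcp_rot: [2.149, 0.158, -2.142]
wrist_force: [-0.3, 0.1, 0.1]
width: 0.001
```

Call:
{"op": "apply_moves", "data": {
  "moves": [
    [0,0,0.045,0,0,0,0],
    [0,0,0.045,0,0,0,0],
    [0,0,0.045,0,0,0,0],
    [0,0,0.045,0,0,0,0],
    [0,0,0.04,0,0,0,0],
    [0,0,0.02,0,0,0,0],
    [0,0,0,0,0,0,0],
    [0,0,0,0,0,0,0]
  ]
}}

```text
clock: 14.75
tcp_pos: [629.7, -161.2, 223.0]
tcp_rot: [2.149, 0.153, -2.15]
wrist_force: [0.0, -0.1, 0.4]
width: -0.004
```

```bash
python3 - <<'E'
from h import *
go()
a=cap('top','top9.png');b=cap('scene')
cv2.imwrite('pics/g.png',np.hstack([cv2.resize(a['img'][190:265,210:285,::-1],(390,390),interpolation=2),cv2.resize(b['img'][180:270,225:315,::-1],(390,390),interpolation=2)]))
E
```

```text
t 14.75 p [ 629.7 -161.2  223. ] ydir [ 0.14  -0.99  -0.001] xdir [-0.001  0.001 -1.   ] F [ 0.  -0.1  0.4] w -0.0
yaw -81.95
```

View pics/g.png

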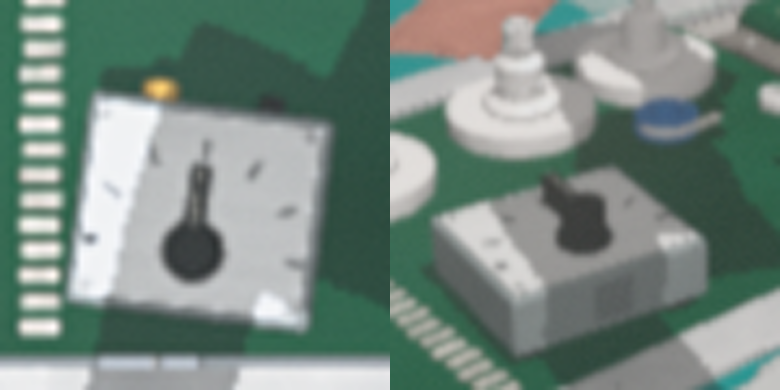

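View pics/top9.png

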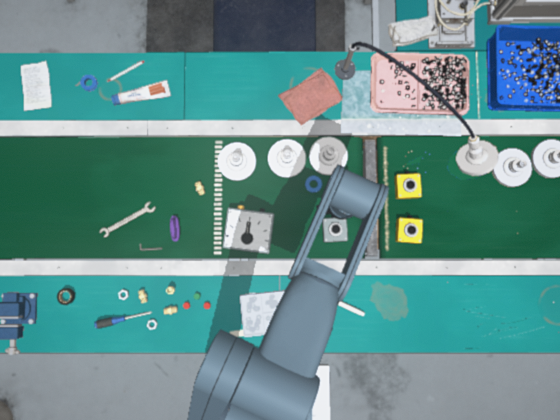

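The lever, at about (200,170) in the crop, points at the third bar at (207,147). The brush at (174,227) and the other loose items are where they were, and the arm is clear.

```bash
python3 -c "
from station import robot
print(robot.hand_in())"
```

```text
the job is handed in; nothing more can be done
None
```

The job is done and handed in after about 15 s of the 54 s; the hand-in gives no verdict.

- **Lever to the stop:** It started at step 1. I pushed it anticlockwise with the shut fingertips, at about 5 N. The top image then showed it on the round mark.
- **Reset button:** I pressed the button on the grey station about 6 mm, until it bottomed out. The force rose from about 8 to 19 N there. I then let it go. The next image showed the cap back up and the lever still at the stop.
- **Three clicks:** I pushed the lever clockwise one click at a time. The force dropped to about zero after each snap. The final top image shows it at the third bar mark, and it was never pushed past it.

At the end the wrist force was about zero and the arm was clear of everything. By eye the brush and the other loose items had not moved; I did not measure their positions. No check failed or disagreed.

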